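Start the curing box

TASK

The tank turret waits in the half-open drawer of the curing box. With the fingertips, push the drawer fully shut, then press the blue key, the white key and the green key all the way down, in that order, leaving the red key alone; the keys stay down by themselves. Pick nothing up, do not touch the turret, and leave the other things on the desk and on the box where they are.

Things in the scene. Friction and masses are not known exactly. Their poses are not given: they have to be found in the camera images.
- curing_box: grey desktop curing box, 180 deep x 250 wide x 90 mm high, fixed to the desk; black strip along the front of its top with four round keys, drawer in its front. Origin: centre of its underside, on the desk; own x points from the drawer front to the back of the box (the drawer shuts along +x), y to the left along the row of keys, z up
- drawer (a joint): how far the drawer stands open, m: 0 = fully shut against its stop, at most 0.10; starts between 0.045 and 0.085. It slides with about 2 N of friction, stays where it is left, and has a wooden front 246 wide x 78 mm high (from 7 to 85 mm above the desk); inside is a tray with walls 44 mm high
- drawer_front (a point): point on the outer (robot side) face of the wooden drawer front, midway along its width, 66 mm above the desk; axes as the curing box. It moves with the drawer; with the drawer shut it lies 100 mm in front of the box's origin. Below it, from 54 mm above the desk downwards, a brass ring pull 30 mm wide stands 9 mm out from the face
- blue_key (a joint): travel of the blue key (to be pressed first), m: 0 = up, 0.007 = fully down on its stop. It moves straight down, takes about 3 N to push and stays down where it is pushed (no return spring)
- blue_key_top (a point): centre of the top of the blue key's round cap, 29 mm across, in a 38 mm aluminium collar; the cap stands 12 mm above the box's top (102 mm above the desk) when up and 5 mm when down. The four keys stand 54 mm apart in one row across the box, 35 mm in front of its middle, in any order
- white_key (a joint): travel of the white key (second), m: 0 = up, 0.007 = fully down on its stop. It moves straight down, takes about 3 N to push and stays down where it is pushed (no return spring)
- white_key_top (a point): centre of the top of the white key's round cap, 29 mm across, in a 38 mm aluminium collar; the cap stands 12 mm above the box's top (102 mm above the desk) when up and 5 mm when down. The four keys stand 54 mm apart in one row across the box, 35 mm in front of its middle, in any order
- green_key (a joint): travel of the green key (third), m: 0 = up, 0.007 = fully down on its stop. It moves straight down, takes about 3 N to push and stays down where it is pushed (no return spring)
- green_key_top (a point): centre of the top of the green key's round cap, 29 mm across, in a 38 mm aluminium collar; the cap stands 12 mm above the box's top (102 mm above the desk) when up and 5 mm when down. The four keys stand 54 mm apart in one row across the box, 35 mm in front of its middle, in any order
- red_key (a joint): travel of the red key (stop key, to be left alone), m: 0 = up, 0.007 = fully down on its stop. It moves straight down, takes about 3 N to push and stays down where it is pushed (no return spring)
- red_key_top (a point): centre of the top of the red key's round cap, 29 mm across, in a 38 mm aluminium collar; the cap stands 12 mm above the box's top (102 mm above the desk) when up and 5 mm when down. The four keys stand 54 mm apart in one row across the box, 35 mm in front of its middle, in any order
- turret: grey plastic tank turret, 48 mm across and 26 mm high with a thin gun, lying loose in the drawer's tray just behind the drawer front (floor 12 mm above the desk); it rides in with the drawer. Origin: centre of its underside
- sprue: green sprue frame of road wheels, 130 x 90 x 7 mm, flat on the desk to the front right of the box; origin: centre of its underside. A bystander
- nippers: steel sprue nippers with red grips, about 135 x 60 x 14 mm, lying on the desk to the front left of the box; origin: near the middle, on the desk. A bystander
- sanding_stick: white plastic sanding stick, 150 x 20 x 5 mm, on the desk right of the box; origin: centre of its underside. A bystander
- pin_vise: squat aluminium pin vise, 27 mm across, 55 mm high, standing on the desk left of the box; origin: centre of its underside. A bystander
- paint_pot: paint pot with a yellow cap, 30 mm across, 42 mm high, standing on top of the box behind the keys; origin: centre of its underside. A bystander
- glue_bottle: jar of cement with a green cap, 48 mm across, 60 mm high, on the desk right of the box; origin: centre of its underside. A bystander
Mind the look-alikes: they are no part of the job. What is meant by the turret is not brown, and is the smaller of those in its own colour.

How it is judged (in metres and radians):
On the way, in this order (a step that is already met when the one before it is completed fails the run):
1. the drawer is pushed fully shut (value of joint drawer below 0.004 m), for 0.1 s.
2. the blue key is pressed down (value of joint blue_key above 0.005 m and value of joint drawer below 0.004 m), for 0.1 s.
3. the white key is pressed down (value of joint white_key above 0.005 m and value of joint drawer below 0.004 m), for 0.1 s.
4. the green key is pressed down (value of joint green_key above 0.005 m and value of joint drawer below 0.004 m), for 0.1 s.
At the end, for the whole second after the job is handed in: The drawer is shut to within 4 mm; the blue, white and green keys are down by more than 5 of their 7 mm and the red key is up (under 2 mm); the turret lies at rest and upright on the drawer's floor (all of step 4 and value of joint each of blue_key, white_key above 0.005 m and value of joint red_key below 0.002 m and z of turret in the frame of drawer_front below -0.048 m and angle between turret's own z axis and vertical below 0.2 rad and linear speed of turret below 0.02 m/s); the robot touches nothing.
It fails at once if the red key is pressed (value of joint red_key above 0.002 m).
It fails at once if the robot touches the turret (contact force between turret and the fingers above 0.3 N or contact force between turret and the arm above 0.3 N).
It fails at once if the turret is lifted or upset (height (world z) of turret above 0.025 m or angle between turret's own z axis and vertical above 0.5 rad).
It fails at once if a bystander (sprue, nippers, sanding stick, pin vise, paint pot, glue) is lifted or shifted by more than 15 mm (distance of any of sprue, nippers, sanding_stick, pin_vise, paint_pot, glue_bottle from where it was at the start of the episode above 0.015 m).
It also fails if it takes over 48 s, if anything falls off the work surface, if the arm or the gripper's body presses on something with over 40 N, if the wrist force passes 120 N, or if a joint passes its speed limit or range.

ROBOT

A 6-joint arm with a two-finger parallel gripper is mounted at the origin on the work surface. World frame = base frame: x ahead of the robot, y to its left, z up, the work surface at z = 0. Lengths are in m, angles in degrees, forces in N, time in s.
With the tool pointing down it reaches from about 0.4 to 0.825 m from the base axis. Payload 7 kg.
Tool frame: the origin (TCP) lies on the mounting face of the last link; the fingertips stand 178 mm ahead of it and the grasp point (between the pads) lies 159 mm ahead of it; z points along the fingers, y is the direction in which the jaws open and shut (so a half turn about z gives the same grasp; the last joint's range is limited). The gripper opens to 88 mm and grips with 3 to 60 N. Pads are 19 mm wide; open, the fingers measure 130 mm over their backs; the gripper's body (78 mm by 193 mm) begins 47 mm behind the grasp point.
Start: joints at [90.705, 20.546, 0.682, 0, -70.136, -16.507], TCP at [0.184, 0.649, 0.405] pointing down, gripper open.
Joint ranges: [-176.03, 176.03], [-82.01, 121.73], [-58.28, 71.71], [-173.87, 95.51], [-174.79, -0.11], [-173.66, 173.66]. Speed limits (degrees/s): [136.94, 136.94, 172.46, 180, 180, 180].

INTERFACE

Orientations are given as [roll, pitch, yaw] about the fixed x, y, z axes, in that order (R = Rz(yaw) Ry(pitch) Rx(roll)).
In Python, from plant import r gives the robot as it stands. The module is installed in compiled form; this text tells all that it offers.
- The arm moves only by the tool carry_out, never from a script. Its argument "plan" is a list of rows, each a list of 3 entries, a list of its own where there are three numbers: the shift along the tool's x, y, z in m, then the turn, a rotation vector about the tool's x, y, z in degrees, then the closure in counts, from 0 (fully open) to 255 (shut). In form: [[[x, y, z], [ax, ay, az], hand], ...]. A call has 1 to 12 rows; each row shifts and turns the commanded pose from where the row before left it, along the tool's axes as they then stand; what a row does not reach is not made up. A row lasts 1/12 s, in which the tool goes at most 41.7 mm and 7.16 degrees, less where a joint would pass 70% of its speed; a pose out of reach is approached as far as the arm can. A call is refused whole if a number of a shift passes 0.0417 or a number of a turn 7.16, either way. A call with a gripper value outside its range is refused whole. The fingers move at their own pace and stop on an object; "grip_force" is the grip in N (left out, the last holds). Time passes only in rows, so rows that do not move let the fingers close. It gives the time, the measured TCP pose, the force and the opening at its end, in the units of the state.
- r.get_state(): the state, without advancing time (a new reading comes with each control period).
- r.capture(name): name is "scene" or "top" or "wrist"; returns the picture (480x640x3 uint8, red, green, blue); there is no depth.
- r.get_calibration(name): a dict with "K" (3x3 intrinsics, pixels), "rvec" (rotation vector, rad) and "tvec" (3), from world to camera coordinates, as OpenCV has them. Camera axes: x right, y down, z forward; pixel columns grow to the right and rows downward; lengths in m; the calibration is good to about 2 mm. The wrist camera is an equidistant fisheye: a pixel r from the principal point sees the ray r / f radians off the axis. A picture is of the moment at which its call begins: read the wrist's pose just before it. get_calibration takes no time and is no camera call; for the wrist camera it gives the pose at the moment of the call.
- r.close_job(): hands the job in, once; it reports no verdict.
The state is a dict: "time_s": time; "joints": joint angles; "qd": joint speeds; "joint_torque": joint torques, N m; "tcp_pos": TCP position; "eef_rot": TCP orientation; "contact_force": force on the tool from outside, world axes, zero at the start; "moment": the same for the moment, N m; "gripper_width": finger opening in m.
Only numpy, scipy, OpenCV 4.12 (cv2) and the standard library are available. Lean on these libraries where they do the work, as an engineer would, in place of code of your own. Each camera call takes 0.05 s, during which the arm holds its last target. There are 200 camera calls.

## Working session

There is one attempt and no reset: what is moved stays moved. The work goes in short steps, Python scripts to look and compute and a tool call to move; the robot and the scene stay as the last step left them, time stands still between calls to the robot, and variables do not carry over. Pictures are saved under pics/ and viewed, about 8 in all and at most 12, crops included, and the job is handed in when it is done.

Besides the shell and the picture viewer there is one more tool, called after "Emit:" in YAML: its name, and indented under it one key for each argument. carry_out: Moves the arm, as the interface text tells. Its arguments: {"type":"object","properties":{"plan":{"type":"array","items":{"type":"array"}},"grip_force":{"type":"number"}},"required":["plan"]}

```bash
mkdir -p pics; python3 - <<'E'
from plant import r
import cv2
print(r.get_state())
for n in("scene","top"):
    cv2.imwrite(f"pics/{n}0.png",r.capture(n)[:,:,::-1]); print(n,r.get_calibration(n))
E
```

```text
{'time_s': 0.0, 'joints': array([ 9.07072008e+01,  2.05907004e+01,  6.33591637e-01, -2.10866714e-02,
       -7.01346586e+01, -1.65067469e+01]), 'qd': array([-0.0347189 ,  0.0190628 , -0.0741162 , -0.07215265,  0.03231769,
       -0.04722449]), 'joint_torque': array([ 2.00795825e-03, -5.82716060e+01,  2.93054152e+01,  6.99746087e+00,
        6.78650526e-03, -1.59403389e-04]), 'tcp_pos': array([0.18373057, 0.64930947, 0.40372631]), 'eef_rot': array([ 1.79906382e+02, -7.07053884e-03, -1.58067218e+01]), 'contact_force': array([ 0.17499583, -0.71223658,  0.29876171]), 'moment': array([-0.01737527,  0.00215571, -0.0040972 ]), 'gripper_width': 0.08761984308252488}
scene {'K': array([[614.95199127,   0.        , 309.29860636],
       [  0.        , 614.95199127, 232.98553265],
       [  0.        ,   0.        ,   1.        ]]), 'rvec': array([ 1.16270746,  2.25270668, -1.08759407]), 'tvec': array([ 0.29809305, -0.19191459,  1.57220612])}
top {'K': array([[558.60177975,   0.        , 314.29359557],
       [  0.        , 558.60177975, 237.93387386],
       [  0.        ,   0.        ,   1.        ]]), 'rvec': array([ 2.13489746, -2.1264784 ,  0.16650459]), 'tvec': array([0.01311249, 0.56534179, 0.92750997])}
```

View pics/top0.png

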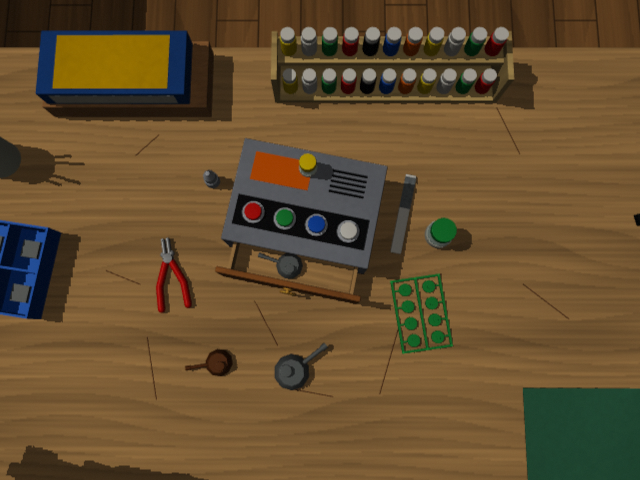

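View pics/scene0.png

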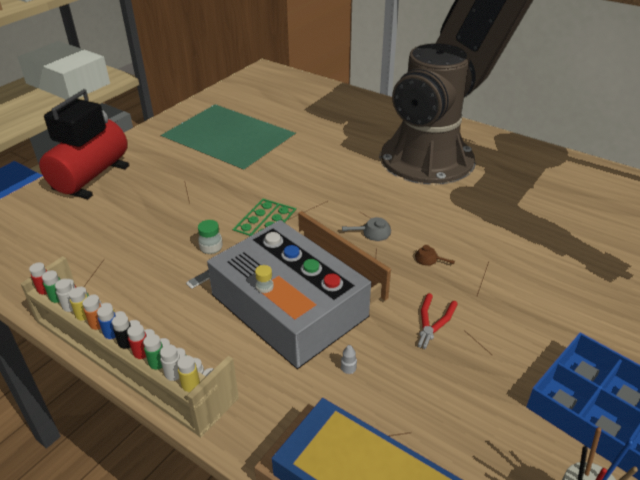

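Top view: keys red (253,211), green (285,217), blue (316,224), white (347,231). The drawer front's top edge runs from (217,270) to (359,299). There are three turrets: small grey in the drawer (289,265), brown (218,362) and large grey (292,371). The one in the drawer fits. I'll check with a crop.

```bash
cat >h.py <<'E'
import numpy as np, cv2
from plant import r
def ray(n,pts,z):
    c=r.get_calibration(n);R=cv2.Rodrigues(c["rvec"])[0];o=-R.T@c["tvec"]
    d=np.c_[cv2.undistortPoints(np.array(pts,float).reshape(-1,1,2),c["K"],None)[:,0],np.ones(len(pts))]@R
    return o+d*((z-o[2])/d[:,2])[:,None]
E
python3 - <<'E'
from h import *
np.set_printoptions(precision=4,suppress=True)
im=cv2.imread("pics/top0.png"); cv2.imwrite("pics/crop1.png",cv2.resize(im[190:310,205:375],None,fx=4.5,fy=4.5,interpolation=cv2.INTER_CUBIC))
k=ray("top",[(253,211),(284.5,217.5),(316.5,224),(347.5,231)],.102);print(k,np.linalg.norm(np.diff(k,axis=0),axis=1))
e=ray("top",[(217,270),(359,299)],.085);print(e,np.linalg.norm(e[1]-e[0]))
for v in(k[0]-k[3],e[0]-e[1]):print(np.degrees(np.arctan2(-v[0],v[1])))
E
```

```text
[[ 0.6011  0.1167  0.102 ]
 [ 0.5902  0.0643  0.102 ]
 [ 0.5794  0.0113  0.102 ]
 [ 0.5678 -0.0398  0.102 ]] [0.0536 0.0541 0.0524]
[[ 0.5044  0.1764  0.085 ]
 [ 0.4574 -0.059   0.085 ]] 0.24010651496313762
-11.986316542668964
-11.290323034419943
```

View pics/crop1.png

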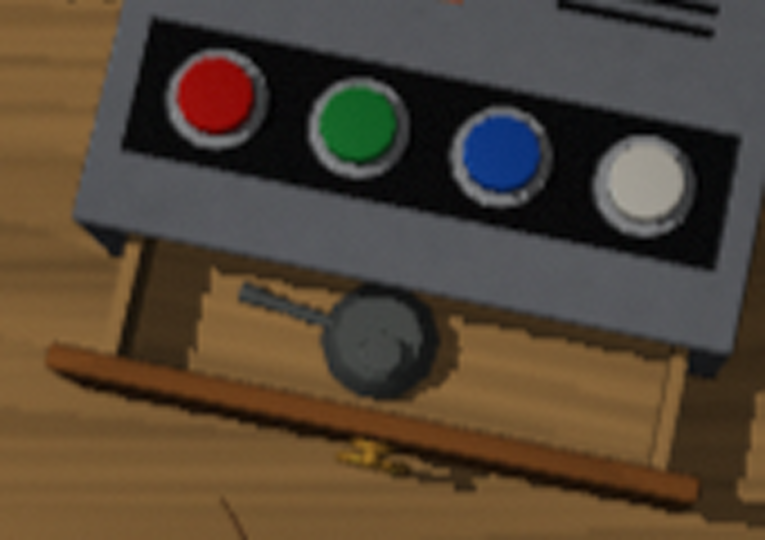

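Confirmed: the small grey turret at crop (380,340) is in the drawer, and nothing needs to touch it. In the crop the keys are red (215,94), green (358,124), blue (502,153) and white (645,184), so box yaw is about -12° and its centre about (0.619, 0.031). I'm going to the point in front of the drawer with the fingers shut.

Emit:
carry_out:
  plan:
    - [[0.0248,0.0306,0],[0,0,0],255]
    - [[0.0248,0.0306,0],[0,0,0],255]
    - [[0.0248,0.0306,0],[0,0,0],255]
    - [[0.0248,0.0306,0],[0,0,0],255]
    - [[0.0248,0.0306,0],[0,0,0],255]
    - [[0.0248,0.0306,0],[0,0,0],255]
    - [[0.0248,0.0306,0],[0,0,0],255]
    - [[0.0248,0.0306,0],[0,0,0],255]
    - [[0.0248,0.0306,0],[0,0,0],255]
    - [[0.0248,0.0306,0],[0,0,0],255]
    - [[0.0248,0.0306,0],[0,0,0],255]
    - [[0.0248,0.0306,0],[0,0,0],255]
  grip_force: 30

```text
time_s: 1.1
tcp_pos: [0.3702, 0.2131, 0.4047]
eef_rot: [-180.0, 0.0, -15.8]
contact_force: [1.3, 0.6, 0.5]
gripper_width: 0.0133
```

Emit:
carry_out:
  plan:
    - [[0.0248,0.03,0],[0,0,0],255]
    - [[0.0248,0.03,0],[0,0,0],255]
    - [[0.0248,0.03,0],[0,0,0],255]
    - [[0.0248,0.03,0],[0,0,0],255]
    - [[0,0,0],[0,0,-3.8],255]
    - [[0,0,0.035],[0,0,0],255]
    - [[0,0,0.035],[0,0,0],255]
    - [[0,0,0.035],[0,0,0],255]
    - [[0,0,0.035],[0,0,0],255]
    - [[0,0,0.018],[0,0,0],255]
    - [[0,0,0],[0,0,0],255]

```text
time_s: 2.02
tcp_pos: [0.4313, 0.0715, 0.243]
eef_rot: [179.7, 0.3, -12.1]
contact_force: [-0.8, 0.3, -0.7]
gripper_width: 0.0003
```

```bash
python3 - <<'E'
from h import *
cv2.imwrite("pics/s2.png",cv2.resize(r.capture("scene")[170:330,170:450,::-1],None,fx=2.8,fy=2.8,interpolation=cv2.INTER_CUBIC))
print(r.get_state()["tcp_pos"],r.get_state()["contact_force"])
E
```

```text
[0.4323084  0.07213138 0.2451511 ] [0.00657542 0.39957199 0.54700267]
```

View pics/s2.png

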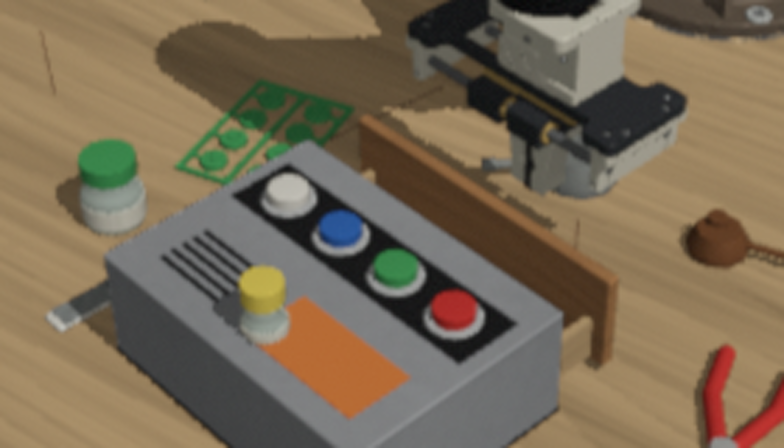

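The fingers are in front of the drawer front at about (540,170), above the ring pull. I'm pushing gently.

Emit:
carry_out:
  plan:
    - [[0.008,0,0],[0,0,0],255]
    - [[0.008,0,0],[0,0,0],255]
    - [[0.008,0,0],[0,0,0],255]
    - [[0.005,0,0],[0,0,0],255]
    - [[0.005,0,0],[0,0,0],255]
    - [[0.005,0,0],[0,0,0],255]
    - [[0.005,0,0],[0,0,0],255]
    - [[0.005,0,0],[0,0,0],255]
    - [[0.005,0,0],[0,0,0],255]
    - [[0.005,0,0],[0,0,0],255]
    - [[0.005,0,0],[0,0,0],255]
    - [[0.005,0,0],[0,0,0],255]

```text
time_s: 3.07
tcp_pos: [0.5009, 0.0582, 0.2466]
eef_rot: [180.0, 0.0, -12.0]
contact_force: [-1.3, 1.5, 1.9]
gripper_width: 0.0006
```

Emit:
carry_out:
  plan:
    - [[0.004,0,0],[0,0,0],255]
    - [[0.003,0,0],[0,0,0],255]
    - [[0.002,0,0],[0,0,0],255]

```text
time_s: 3.32
tcp_pos: [0.5097, 0.0563, 0.2466]
eef_rot: [-180.0, -0.0, -12.0]
contact_force: [-2.2, 0.9, 1.8]
gripper_width: 0.0006
```

Emit:
carry_out:
  plan:
    - [[0.002,0,0],[0,0,0],255]
    - [[0.002,0,0],[0,0,0],255]
    - [[0,0,0],[0,0,0],255]

```text
time_s: 3.57
tcp_pos: [0.5126, 0.0556, 0.2464]
eef_rot: [180.0, 0.1, -12.0]
contact_force: [-5.2, 3.6, 3.1]
gripper_width: 0.0002
```

Emit:
carry_out:
  plan:
    - [[0.002,0,0],[0,0,0],255]
    - [[0.002,0,0],[0,0,0],255]
    - [[0,0,0],[0,0,0],255]

```text
time_s: 3.82
tcp_pos: [0.5138, 0.0553, 0.2463]
eef_rot: [179.9, 0.4, -12.1]
contact_force: [-23.9, 14.7, 18.7]
gripper_width: 0.0006
```

The force jumped to 24 N with no further travel, so the drawer is on its stop. I'm backing off, rising and looking.

Emit:
carry_out:
  plan:
    - [[-0.01,0,0],[0,0,0],255]
    - [[-0.02,0,0],[0,0,0],255]
    - [[0,0,-0.03],[0,0,0],255]
    - [[0,0,-0.03],[0,0,0],255]
    - [[0,0,-0.02],[0,0,0],255]
    - [[0,0,0],[0,0,0],255]

```text
time_s: 4.32
tcp_pos: [0.4891, 0.0615, 0.3313]
eef_rot: [-179.8, -0.4, -11.9]
contact_force: [0.9, -0.2, -0.9]
gripper_width: 0.0003
```

```bash
python3 - <<'E'
from h import *
cv2.imwrite("pics/s3.png",cv2.resize(r.capture("scene")[170:370,170:450,::-1],None,fx=2.8,fy=2.8,interpolation=cv2.INTER_CUBIC))
cv2.imwrite("pics/w3.png",r.capture("wrist")[:,:,::-1])
s=r.get_state();print(s["tcp_pos"],s["eef_rot"],s["contact_force"])
cx=np.array([(252.8,210.9),(284.6,217.6),(316.6,224),(348.3,230.9)]);k=ray("top",cx,.102)
a=np.radians(s["eef_rot"][2]);
for n,p in zip("RGBW",k):
    d=p[:2]-s["tcp_pos"][:2]; print(n,p,"tool",d@[np.cos(a),np.sin(a)],-d@[-np.sin(a),np.cos(a)])
E
```

```text
[0.48789899 0.06102564 0.32754707] [-1.79894763e+02 -1.27129564e-01 -1.20027374e+01] [ 0.30692678  0.55142069 -1.21450058]
R [0.60125741 0.11707527 0.102     ] tool 0.0992241556914791 -0.078398097835914
G [0.59006422 0.06411551 0.102     ] tool 0.0992890983604204 -0.024268438503227355
B [0.57943332 0.01109715 0.102     ] tool 0.09991622603546918 0.029801601968737327
W [ 0.56801619 -0.04116272  0.102     ] tool 0.09961659018538514 0.0832932366897965
```

View pics/s3.png

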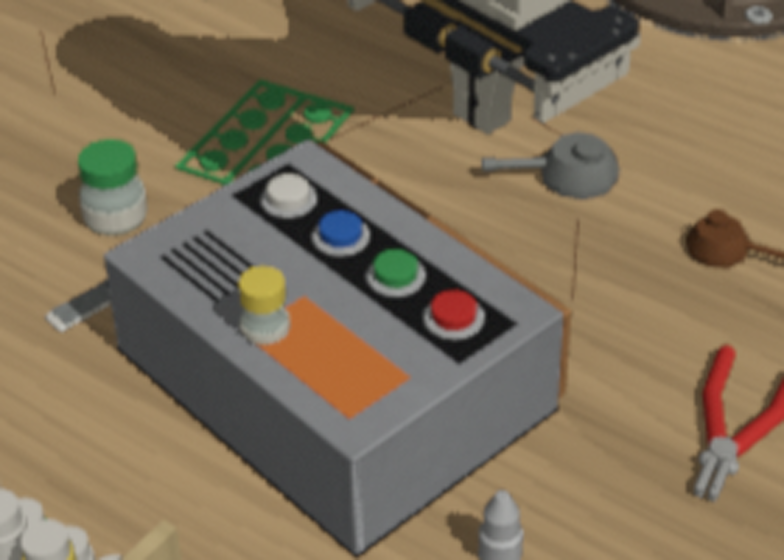

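The drawer is shut, nothing was disturbed, and all four keys are up: white (290,190), blue (341,228), green (396,268), red (454,308). Two position estimates agree to 1.5 mm. Next is the blue key.

Emit:
carry_out:
  plan:
    - [[0.025,0.0075,0],[0,0,0],255]
    - [[0.025,0.0075,0],[0,0,0],255]
    - [[0.025,0.0075,0],[0,0,0],255]
    - [[0.025,0.0075,0],[0,0,0],255]
    - [[0,0,0.02],[0,0,0],255]
    - [[0,0,0.02],[0,0,0],255]
    - [[0,0,0],[0,0,0],255]
    - [[0,0,0],[0,0,0],255]

```text
time_s: 5.08
tcp_pos: [0.5788, 0.0105, 0.2848]
eef_rot: [179.9, 0.2, -12.0]
contact_force: [-0.1, 0.1, 0.8]
gripper_width: 0.0002
```

```bash
python3 - <<'E'
from h import *
cv2.imwrite("pics/s4.png",cv2.resize(r.capture("scene")[170:320,220:420,::-1],None,fx=4,fy=4,interpolation=cv2.INTER_CUBIC))
s=r.get_state();print(s["tcp_pos"],s["eef_rot"],s["contact_force"])
E
```

```text
[0.57925174 0.01075248 0.28620888] [ 1.79925082e+02  7.82848291e-02 -1.19877268e+01] [-0.19945516 -0.36574834 -0.32657102]
```

View pics/s4.png

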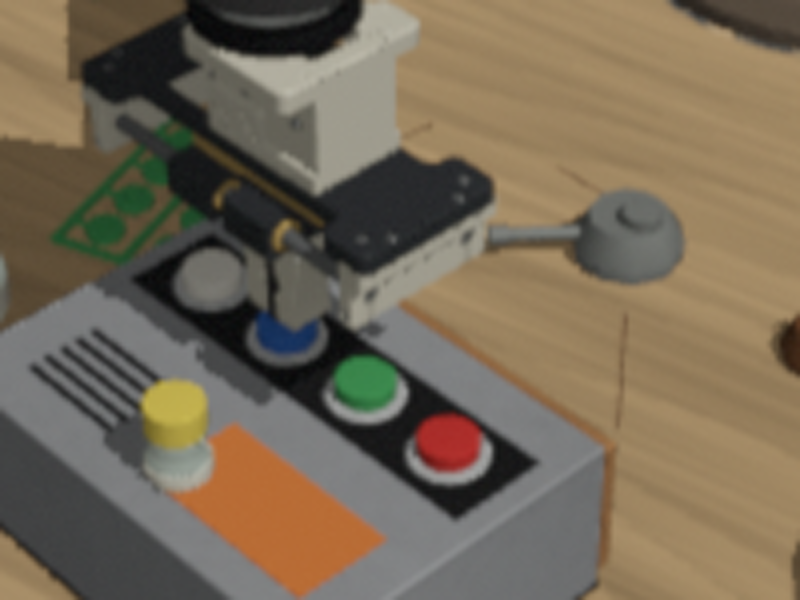

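The fingertips are right above the blue key (285,330), so I'm pressing.

Emit:
carry_out:
  plan:
    - [[0,0,0.004],[0,0,0],255]
    - [[0,0,0.003],[0,0,0],255]
    - [[0,0,0.002],[0,0,0],255]
    - [[0,0,0.002],[0,0,0],255]
    - [[0,0,0.001],[0,0,0],255]
    - [[0,0,0],[0,0,0],255]

```text
time_s: 5.63
tcp_pos: [0.5796, 0.0111, 0.275]
eef_rot: [-180.0, -0.1, -12.0]
contact_force: [1.2, 1.2, 1.2]
gripper_width: 0.0004
```

Emit:
carry_out:
  plan:
    - [[0,0,0.0015],[0,0,0],255]
    - [[0,0,0.001],[0,0,0],255]
    - [[0,0,0],[0,0,0],255]
    - [[0,0,0],[0,0,0],255]

```text
time_s: 5.97
tcp_pos: [0.5796, 0.0111, 0.2732]
eef_rot: [-180.0, -0.1, -12.0]
contact_force: [-2.1, 2.5, 9.2]
gripper_width: 0.0003
```

Emit:
carry_out:
  plan:
    - [[0,0,0.0015],[0,0,0],255]
    - [[0,0,0],[0,0,0],255]
    - [[0,0,0],[0,0,0],255]

```text
time_s: 6.22
tcp_pos: [0.5796, 0.0111, 0.2729]
eef_rot: [-180.0, -0.1, -12.0]
contact_force: [-6.3, 3.6, 19.1]
gripper_width: 0.0004
```

Blue is on its stop (19 N, tip at 95 mm). Next is white, 54 mm along tool +y.

Emit:
carry_out:
  plan:
    - [[0,0,-0.015],[0,0,0],255]
    - [[0,0,-0.01],[0,0,0],255]
    - [[0,0.027,0],[0,0,0],255]
    - [[0,0.027,0],[0,0,0],255]
    - [[0,0,0],[0,0,0],255]
    - [[0,0,0.01],[0,0,0],255]
    - [[0,0,0.006],[0,0,0],255]
    - [[0,0,0.003],[0,0,0],255]
    - [[0,0,0.003],[0,0,0],255]
    - [[0,0,0.002],[0,0,0],255]
    - [[0,0,0.001],[0,0,0],255]
    - [[0,0,0],[0,0,0],255]

```text
time_s: 7.22
tcp_pos: [0.568, -0.0417, 0.2728]
eef_rot: [179.9, -0.0, -11.9]
contact_force: [-8.7, -1.6, 22.2]
gripper_width: 0.0002
```

Emit:
carry_out:
  plan:
    - [[0,0,0],[0,0,0],255]
    - [[0,0,0],[0,0,0],255]

```text
time_s: 7.38
tcp_pos: [0.568, -0.0417, 0.2728]
eef_rot: [179.9, -0.0, -11.9]
contact_force: [-9.0, -0.7, 23.6]
gripper_width: 0.0003
```

White is on its stop. Next is green, 108 mm back along -y.

Emit:
carry_out:
  plan:
    - [[0,0,-0.015],[0,0,0],255]
    - [[0,0,-0.01],[0,0,0],255]
    - [[0,-0.036,0],[0,0,0],255]
    - [[0,-0.036,0],[0,0,0],255]
    - [[0,-0.036,0],[0,0,0],255]
    - [[0,0,0],[0,0,0],255]
    - [[0,0,0],[0,0,0],255]

```text
time_s: 7.97
tcp_pos: [0.5908, 0.066, 0.2952]
eef_rot: [-180.0, 0.0, -11.8]
contact_force: [0.0, -0.4, 0.3]
gripper_width: 0.0001
```

Emit:
carry_out:
  plan:
    - [[0,0,0.01],[0,0,0],255]
    - [[0,0,0.006],[0,0,0],255]
    - [[0,0,0.003],[0,0,0],255]
    - [[0,0,0.003],[0,0,0],255]
    - [[0,0,0.002],[0,0,0],255]
    - [[0,0,0.001],[0,0,0],255]
    - [[0,0,0],[0,0,0],255]
    - [[0,0,0],[0,0,0],255]

```text
time_s: 8.63
tcp_pos: [0.5902, 0.063, 0.2729]
eef_rot: [180.0, -0.0, -12.0]
contact_force: [-9.5, 2.6, 21.4]
gripper_width: 0.0005
```

Green is on its stop. I'm rising and retreating before the checks.

Emit:
carry_out:
  plan:
    - [[0,0,-0.02],[0,0,0],255]
    - [[0,0,-0.035],[0,0,0],255]
    - [[0,0,-0.035],[0,0,0],255]
    - [[0,0,-0.035],[0,0,0],255]
    - [[-0.035,0,0],[0,0,0],255]
    - [[-0.035,0,0],[0,0,0],255]
    - [[-0.035,0,0],[0,0,0],255]
    - [[-0.03,0,0],[0,0,0],255]
    - [[0,0,0],[0,0,0],255]
    - [[0,0,0],[0,0,0],255]

```text
time_s: 9.47
tcp_pos: [0.4572, 0.0912, 0.3962]
eef_rot: [-180.0, -0.0, -12.0]
contact_force: [1.1, 0.7, 0.2]
gripper_width: 0.0002
```

```bash
python3 - <<'E'
from h import *
cv2.imwrite("pics/s5.png",cv2.resize(r.capture("scene")[170:370,170:450,::-1],None,fx=2.8,fy=2.8,interpolation=cv2.INTER_CUBIC))
s=r.get_state();print(s["tcp_pos"],s["eef_rot"],s["contact_force"])
E
```

```text
[0.45823997 0.09135879 0.3960745 ] [-1.79964108e+02 -5.39303278e-02 -1.19789635e+01] [ 0.79829909 -0.0718155  -1.09365517]
```

View pics/s5.png

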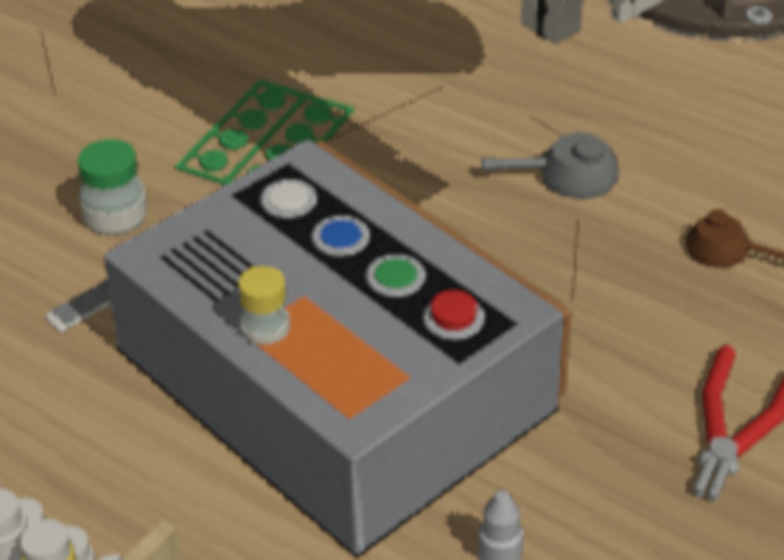

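White (290,198), blue (341,235) and green (396,275) are down flush in their collars. Red (454,308) is still up, the drawer is shut, and the other things haven't moved.

```bash
python3 -c "
from plant import r
print(r.close_job())"
```

```text
the job is handed in; nothing more can be done
None
```

The drawer is shut, and the blue, white and green keys were pressed down in that order with the closed fingertips. I handed the job in after about 9.5 s of the 48 s allowed; the hand-in gives no verdict.

- **Drawer:** it stopped moving while the push force rose to about 24 N, and the pictures after that show it shut.
- **Keys:** each of the three stopped with the fingertips about 95 mm above the desk, at 19–24 N. The last picture shows them down in their collars and red still up.
- **Other things:** those in the last view (paint pot, glue, sprue, nippers, pin vise and the visible end of the sanding stick) are where they were. The arm is clear of everything, with contact force near zero.
- **Turret:** I could not see it once the drawer was shut, so I did not check that it is upright and at rest. Nothing touched it, and the push was slow.

None of my checks failed or disagreed.

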